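# Hang the shoe lasts on the keeper rail

### The arm

A 7-joint arm with a two-finger parallel gripper is mounted at the origin on a cart in front of the work surface, level with it; the furniture and walls round the work are solid. World frame = base frame: x ahead of the robot, y to its left, z up, the work surface at z = 0. Lengths are in m, angles in rad, forces in N, time in s.
With the tool pointing down it reaches from about 0.425 to 1.025 m from the base axis. Payload 9.4 kg.
Tool frame: the origin (TCP) lies between the finger pads; the fingertips stand 22 mm ahead of it and the grasp point (between the pads) lies 3 mm ahead of it; z points along the fingers, y is the line along which they close (so a half turn about z gives the same grasp; the last joint's range is limited). The gripper opens to 85 mm and grips with 20 to 120 N. Pads are 22 mm wide; open, the fingers measure 114 mm over their backs; the gripper's body (76 mm by 85 mm) begins 54 mm behind the grasp point. The pads swing forward as they close: fully open they stand 13 mm farther back than shut.
Start: joints at [-1.312, 0.599, -0.003, 1.599, 0.002, 0.943, -0.08], TCP at [0.239, 0.685, 0.253] pointing down, gripper open.
Joint ranges: [-2.57, 2.57], [-0.35, 1.97], [-1.29, 1.29], [0.11, 2.56], [-1.05, 4.19], [0.11, 1.86], [-2.63, 2.63]. Speed limits (rad/s): [2.22, 2.22, 3.01, 3.01, 3.14, 3.14, 3.14].

### API

Orientations are given as a unit quaternion [x, y, z, w].
In Python, from rig import ctrl gives the robot as it stands. The module is installed in compiled form; this text tells all that it offers.
- The arm moves only by the tool play_rows, never from a script. Its argument "series" is one flat list of numbers, 7 for each row, row after row: the opening, from 0 (shut) to 1 (fully open), then the shift along the tool's x, y, z as a fraction of full scale, then the turn, a rotation vector about the tool's x, y, z as a fraction of full scale. A call has exactly 5 rows; each row is the pose to reach, as a shift and turn from the pose commanded when the call began, along the tool's axes at that moment, turning the shorter way round; what a row does not reach only later rows make up. Full scale, the value 1, is 0.2 m for a shift and 180 degrees for a turn. A row lasts 1/10 s, in which the tool goes at most 50 mm and 8.59 degrees, less where a joint would pass 70% of its speed; a pose out of reach is approached as far as the arm can. A call with a number of a shift or a turn outside -1 to 1 is refused whole. A call with a gripper value outside its range is refused whole. The fingers move at their own pace and stop on an object; "grip_force" is the grip in N (left out, the last holds). Time passes only in rows, so rows that repeat a pose let the fingers close, or fill a call up. It gives the time, the measured TCP pose, the force, the opening and the grip force at its end, in the units of the state.
- ctrl.observe(): the state, without advancing time (a new reading comes with each control period).
- ctrl.grab_frame(name): name is "scene" or "top"; returns the picture (400x640x3 uint8, red, green, blue); there is no depth.
- ctrl.camera_params(name): a dict with "K" (3x3 intrinsics, pixels), "R" (3x3) and "t" (3): a world point X has camera coordinates R X + t. Camera axes: x right, y down, z forward; pixel columns grow to the right and rows downward; lengths in m; the calibration is good to about 2 mm. A picture is of the moment at which its call begins. camera_params takes no time and is no camera call.
- ctrl.close_job(): hands the job in; it is judged then, once.
The state is a dict: "t": time; "q": joint angles; "qvel": joint speeds; "joint_efforts": joint torques, N m; "tool_pos": TCP position; "eef_rot": TCP orientation; "contact_force": force on the tool from outside, world axes, zero at the start; "torque": the same for the moment, N m; "grip_width": finger opening in m; "grasp_force": force on a finger pad.
Only numpy, scipy, OpenCV 4.12 (cv2) and the standard library are available. Lean on these libraries where they do the work, as an engineer would, in place of code of your own. Each camera call takes 0.05 s, during which the arm holds its last target. There are 200 camera calls.

### The job

Put the green shoe lasts that stand on the bench away on the keeper rail. Swing the weighted keeper arm up and over until it rests open by itself, then hang each last by its hook on the rail in the open loading gap, toe towards you, and slide it along to the left until its hook is wholly under the fixed cover strip. When all of them are on, swing the keeper arm back down so that it lies shut over the empty gap, and leave the paste jar and the thread spool where they are.

Things in the scene. Friction and masses are not known exactly. Their poses are not given: they have to be found in the camera images.
- rack: The fixed keeper rail: wooden base board 160 x 490 x 18 mm (y -262 to +228), a grey steel post at each end, a round steel rail between them. Origin: on the bench under the rail; x away from the robot, y to the left along the rail, z up. Posts: right y -255 to -215, x +-8, top z 260 mm; left y +205 to +221, x -17 to +33, top z 244 mm.
- gap_mid (a point): On the centre line of the rail (14 mm thick, rack x = 0, z = 203 mm, along y from y = -215 to +205 mm), in the middle of the loading gap (rack y = -150 mm). The gap, 120 mm long, lies between the cover strip's right end and the right post; only here can a hook get on or off the rail. The keeper arm lies over it when shut.
- strip_end (a point): Right end (rack y = -95 mm), middle of the underside, of the fixed aluminium cover strip, which runs from there to the left post above the rail: rack x from -2 to +38 mm, underside z = 227, top 231 mm, with a flange at x = 34 to 38 mm down to z = 207 mm. A hook under it can slide but not be lifted off; the tabs stand in front of it.
- rail_left (a point): Left end of the rail's centre line, at the face of the left post (rack y = +205 mm).
- keeper (a joint): Keeper arm angle, rad. 0 = shut, level over the loading gap, pointing left; grows as its end is lifted up and over to the right, up to its stop at 1.9 (open, leaning out to the right of the right post). A weight on a cranked tail lets it fall shut below about 0.66 and fall open above; the hinge is almost free, 1 N at the handle moves it.
- keeper_grip (a point): Middle of the keeper arm's handle: a round wooden bar 16 mm thick, 52 mm long, parallel to rack x, sticking out from the arm towards the robot and turning with it. It moves on a circle of 105 mm about the hinge axis, in the plane rack x = -34 mm. The arm (8 mm thick in x, 20 mm deep) lies 42 to 50 mm behind this point and ends 30 mm beyond the handle.
- keeper_hinge (a point): On the keeper arm's hinge axis (parallel to rack x) at the back of the right post: rack x = 12, y = -235, z = 237 mm.
- jar_mid (a point): Centre of a white-lidded paste jar, 69 mm across and 73 mm high; stays where it is.
- spool_mid (a point): Centre of a red thread spool, 46 mm across and 60 mm high; stays where it is.
- last_1_tab (a point): Centre of the black grip tab (28 mm across the last, 12 mm along it, 54 mm high) on the hook of a green shoe last (85 wide, 240 long, 122 mm high, 0.6 kg): hold it here. Axes: z up, -y to the toe, x across. Point 205 mm above the sole; last reaches 110 mm to the toe, 132 mm to the heel, x -40 to +45 mm. Hung: rack x = -20, z = 241 mm, rack y as the crown. May be absent.
- last_1_crown (a point): Seat of that hook: the point that meets the top of the rail (z = 210 mm) when hung; 20 mm behind and 31 mm below the tab's centre, over the last's balance point. Steel strap 30 wide, 4 thick, crown bent to a V that centres on the rail; 28 mm between its legs. The rear leg ends 24 mm below the seat; under it a free mouth, 24 to 54 mm below, above the ankle: the rail comes in there from the heel side.
- last_2_tab (a point): The same grip tab centre on last 2, of the same kind and size with the same axes; may be absent.
- last_2_crown (a point): The same seat point of the hook on last 2; may be absent.
- last_3_tab (a point): The same grip tab centre on last 3, of the same kind and size with the same axes; may be absent.
- last_3_crown (a point): The same seat point of the hook on last 3; may be absent.

How it is judged:
On the way, in this order (a step that is already met when the one before it is completed fails the run):
1. the keeper arm has been swung past its balance point and rests open by itself, untouched (value of joint keeper above 1.75 rad and contact force between anything else and keeper below 0.1 N), for 0.3 s.
2. all the lasts hang on the rail, their hooks under the cover strip, with the keeper open (z of last_1_tab in the frame of rack between 0.23 and 0.252 m and x of last_1_tab in the frame of rack between -0.045 and 0 m and y of each of last_1_tab, last_2_tab, last_3_tab in the frame of rack above -0.08 m and angle between each of last_1_tab, last_2_tab, last_3_tab's own z axis and vertical below 0.3 rad and z of last_2_tab in the frame of rack between 0.23 and 0.252 m and x of last_2_tab in the frame of rack between -0.045 and 0 m and z of last_3_tab in the frame of rack between 0.23 and 0.252 m and x of last_3_tab in the frame of rack between -0.045 and 0 m and value of joint keeper above 1.75 rad), for 0.2 s.
3. the keeper arm is shut again (value of joint keeper below 0.06 rad), for 0.2 s.
At the end, for the whole second after the job is handed in: Every last hangs at rest by its hook, toe to the robot: tab's centre 230 to 252 mm above the bench, 0 to 45 mm in front of the rail's centre line, at least 15 mm left of the strip's right end, tilt under 0.3 rad; the keeper arm is shut (under 0.06 rad) (z of last_1_tab in the frame of rack between 0.23 and 0.252 m and x of last_1_tab in the frame of rack between -0.045 and 0 m and y of each of last_1_tab, last_2_tab, last_3_tab in the frame of rack above -0.08 m and angle between each of last_1_tab, last_2_tab, last_3_tab's own z axis and vertical below 0.3 rad and z of last_2_tab in the frame of rack between 0.23 and 0.252 m and x of last_2_tab in the frame of rack between -0.045 and 0 m and z of last_3_tab in the frame of rack between 0.23 and 0.252 m and x of last_3_tab in the frame of rack between -0.045 and 0 m and linear speed of each of last_1, last_2, last_3 below 0.03 m/s and value of joint keeper below 0.06 rad); the robot touches nothing.
It fails at once if the paste jar or the thread spool is moved more than 3 cm (distance of any of jar_mid, spool_mid from where it was at the start of the episode above 0.03 m).
Of last_1, last_2, last_3 only 2 to 3 are there at a start; the rules pass over those that are not, and their reading is None.
At some moment in a run one of last_1, last_2, last_3 may be knocked a few centimetres aside while the robot is not near it.
It also fails if it takes over 210 s, if anything falls off the work surface, if the arm or the gripper's body presses on something with over 40 N, if the wrist force passes 120 N, or if a joint passes its speed limit or range.

## Working session

There is one attempt and no reset: what is moved stays moved. The work goes in short steps, Python scripts to look and compute and a tool call to move; the robot and the scene stay as the last step left them, time stands still between calls to the robot, and variables do not carry over. Pictures are saved under pics/ and viewed, at most 16 in all, crops included, and the job is handed in when it is done.

Besides the shell and the picture viewer there is one more tool, called after "Emit:" as name(argument=value, ...), one argument or row to a line, values as JSON. play_rows: Moves the arm, as the interface text tells. Shift numbers are shares of 0.2 m and turn numbers shares of 180 degrees, none past 1 either way. Its arguments: {"type":"object","properties":{"series":{"type":"array"},"grip_force":{"type":"number"}},"required":["series"]}

```bash
mkdir -p pics; python3 - <<'E'
from rig import ctrl
import cv2,numpy as np
print(ctrl.observe())
for n in("scene","top"):
    cv2.imwrite(f"pics/{n}0.png",ctrl.grab_frame(n)[:,:,::-1]); print(n,ctrl.camera_params(n))
E
```

```text
{'t': 0.0, 'q': array([-1.31170891,  0.60016978, -0.00254402,  1.60014766,  0.00178183,
        0.94292013, -0.07979239]), 'qvel': array([-8.77798819e-04,  1.23536161e-04, -4.22202732e-04, -5.57184728e-05,
       -7.21399392e-04,  8.81969578e-04, -4.63862802e-04]), 'joint_efforts': array([-6.30917039e-04, -7.76435924e+01,  1.56435806e+00, -2.58015990e+01,
        1.23190778e-02,  9.01542837e-03,  2.38051925e-06]), 'tool_pos': array([0.23875595, 0.6840759 , 0.25237832]), 'eef_rot': array([ 1.67078335e-01,  9.85943282e-01, -8.18295776e-04, -7.05221762e-05]), 'contact_force': array([-0.87691707,  0.35740672,  0.57743778]), 'torque': array([-0.00701792, -0.00102612, -0.01773562]), 'grasp_force': 0.0, 'grip_width': 0.08503774523654657}
scene {'K': array([[395.35281386,   0.        , 320.45913924],
       [  0.        , 395.35281386, 199.71166914],
       [  0.        ,   0.        ,   1.        ]]), 'R': array([[ 0.69744871, -0.71644243,  0.01659943],
       [-0.53945893, -0.54012341, -0.6459495 ],
       [ 0.47175137,  0.44156194, -0.76319965]]), 't': array([-0.41090939,  0.42267658,  1.31087632])}
top {'K': array([[495.95052312,   0.        , 324.11238266],
       [  0.        , 495.95052312, 193.33418339],
       [  0.        ,   0.        ,   1.        ]]), 'R': array([[ 0.00993458, -0.99991857, -0.00801044],
       [-0.98644827, -0.0084881 , -0.16385285],
       [ 0.16377151,  0.0095297 , -0.98645227]]), 't': array([0.01358152, 0.62663469, 1.80295485])}
```

View pics/scene0.png

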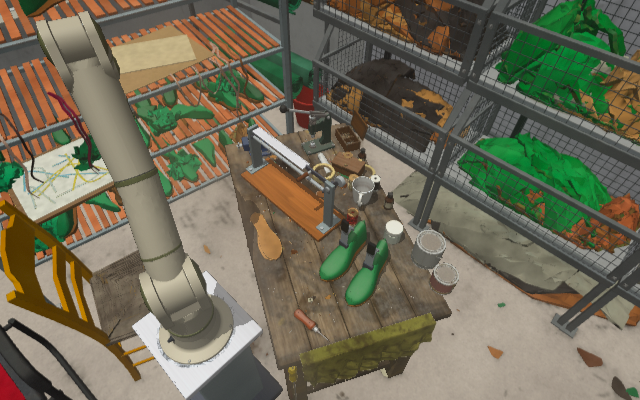

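View pics/top0.png

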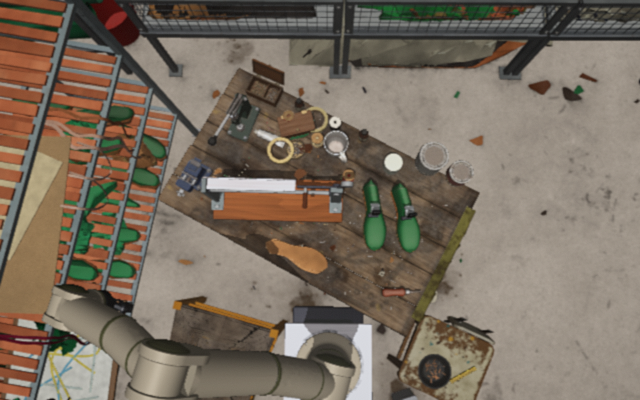

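The pictures show two lasts (top view around (374,215) and (405,215)), the rack at left ((205–350),(178–222)), the jar at (394,162) and the shut keeper at (325,183). I'll zoom in on these.

```bash
python3 - <<'E'
import cv2
a=cv2.imread("pics/top0.png")[125:260,190:450]; cv2.imwrite("pics/topc.png",cv2.resize(a,None,fx=3,fy=3,interpolation=cv2.INTER_CUBIC))
a=cv2.imread("pics/scene0.png")[115:310,230:430]; cv2.imwrite("pics/scenec.png",cv2.resize(a,None,fx=3,fy=3,interpolation=cv2.INTER_CUBIC))
E
```

```text
(no output)
```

View pics/topc.png

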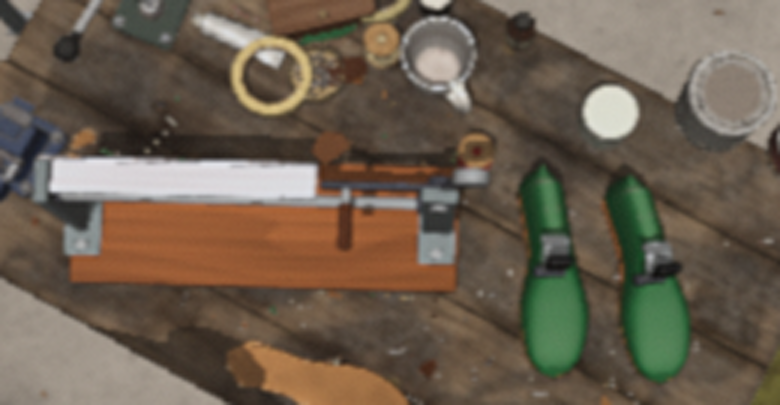

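View pics/scenec.png

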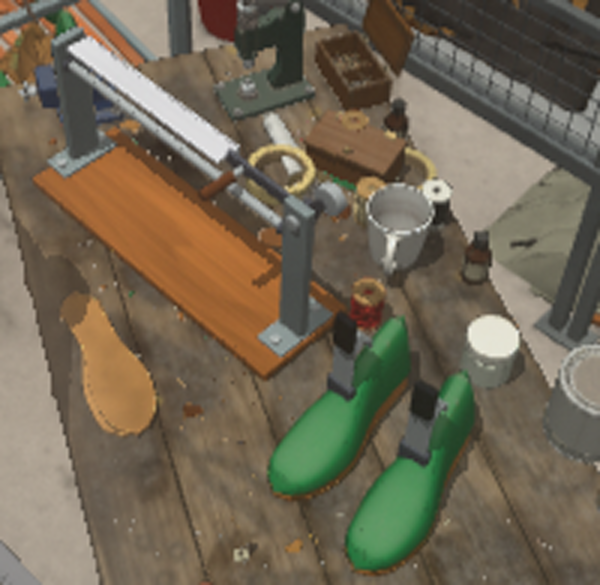

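The crops show two lasts, toes towards the robot, with black tabs at crop-top (555,245) and (660,260). The strip's right end is at (318,180), the handle bar at (345,220), and the board's front edge runs (71,282)–(456,292). The spool stands beside the right post. I'll measure these next.

```bash
cat >h.py <<'E'
from rig import ctrl
import cv2,numpy as np
from scipy.spatial.transform import Rotation as Ro
def ray(n,p):
    c=ctrl.camera_params(n);d=c["R"].T@np.linalg.solve(c["K"],[p[0],p[1],1]);return -c["R"].T@c["t"],d
def plane(n,p,z):
    o,d=ray(n,p);return o+d*(z-o[2])/d[2]
def tri(ps,pt):
    P=[ctrl.camera_params(n) for n in("scene","top")];P=[c["K"]@np.c_[c["R"],c["t"]] for c in P]
    X=cv2.triangulatePoints(P[0],P[1],np.array(ps,float).reshape(2,1),np.array(pt,float).reshape(2,1))[:,0];return X[:3]/X[3]
def proj(n,X):
    c=ctrl.camera_params(n);v=c["K"]@(c["R"]@X+c["t"]);return v[:2]/v[2]
def go(pos,yaw=None):
    "fractions to world pos; yaw = world angle of tool y axis minus 90deg, tool down"
    s=ctrl.observe();R=Ro.from_quat(s["eef_rot"]);d=R.inv().apply(np.array(pos)-s["tool_pos"])/.2
    r=np.zeros(3)
    if yaw is not None:
        y=np.array([-np.sin(yaw),np.cos(yaw),0]);z=np.array([0,0,-1.]);T=Ro.from_matrix(np.c_[np.cross(y,z),y,z])
        r=(R.inv()*T).as_rotvec()/np.pi
    print("pos",s["tool_pos"].round(4),"frac",d.round(4),r.round(4),"F",s["contact_force"].round(1),"w",s["grip_width"].round(4),"t",round(s["t"],2))
def tabs(imgs,thr=60):
    out={}
    for n,im in imgs.items():
        h=cv2.cvtColor(im,cv2.COLOR_RGB2HSV);g=((h[...,0]>50)&(h[...,0]<85)&(h[...,1]>90)&(h[...,2]>40)).astype(np.uint8)
        out[n]=(h,g)
    return out
E
python3 - <<'E'
from h import *
im={n:ctrl.grab_frame(n) for n in("scene","top")}
c=lambda x,y:(190+(x-1)/3,125+(y-1)/3)
print("board F L,R",plane("top",c(71,282),.018),plane("top",c(456,292),.018))
print("strip",[plane("top",c(*p),.231).round(4) for p in((52,158),(316,164),(318,198),(52,193))])
print("handle",[plane("top",c(*p),.237).round(4) for p in((343,190),(344,248))])
print("jar",plane("top",c(610,112),.073).round(3),"spool",plane("scene",(230+367/3,115+287/3),.06).round(3))
for n,roi in(("top",(350,170,440,260)),("scene",(310,210,400,310))):
    x0,y0,x1,y1=roi;a=im[n][y0:y1,x0:x1];h=cv2.cvtColor(a,cv2.COLOR_RGB2HSV)
    g=((h[...,0]>50)&(h[...,0]<85)&(h[...,1]>90)&(h[...,2]>40)).astype(np.uint8)
    k=(a.max(2)<45).astype(np.uint8)
    for nm,m,mn in(("g",g,150),("k",k,12)):
        N,l,s,ct=cv2.connectedComponentsWithStats(m)
        for i in range(1,N):
            if s[i,4]>mn:
                pts=np.argwhere(l==i)[:,::-1]+[x0,y0]
                e=""
                if n=="top" and nm=="g":
                    w=np.array([plane("top",p,.06)[:2] for p in pts]);w-=w.mean(0);v=np.linalg.svd(w,full_matrices=0)[2][0];e=np.degrees(np.arctan2(v[1]*np.sign(v[0]),abs(v[0])))
                print(n,nm,s[i]+[x0,y0,0,0,0],(ct[i]+[x0,y0]).round(1),e)
E
```

```text
board F L,R [0.53132565 0.4378748  0.018     ] [ 0.52306845 -0.04757364  0.018     ]
strip [array([0.6484, 0.4162, 0.231 ]), array([0.644 , 0.1169, 0.231 ]), array([0.605 , 0.1138, 0.231 ]), array([0.6082, 0.4142, 0.231 ])]
handle [array([0.6134, 0.0855, 0.237 ]), array([0.5477, 0.0833, 0.237 ])]
jar [ 0.744 -0.237  0.073] spool [ 0.699 -0.068  0.06 ]
top g [364 181  22  70 849] [373.3 220.7] 4.795065131378509
top g [392 184  28  69 917] [405.6 221.4] 10.849007917937824
top k [393 183   6   6  15] [394.9 184.9] 
top k [372 210  10   5  39] [376.2 212. ] 
top k [407 213  10   5  38] [411.3 214.8] 
scene g [ 319  221   47   59 1076] [342.7 254.5] 
scene g [ 345  240   43   65 1093] [366.1 278.2] 
scene k [341 221   8  12  62] [344.3 226.4] 
scene k [367 243   9  12  71] [370.6 248.8]
```

```bash
python3 - <<'E'
from h import *
print(tri((344.3,226.4),(376.2,212)),tri((370.6,248.8),(411.3,214.8)))
print(plane("top",(376.2,212),.228),plane("top",(411.3,214.8),.228))
print(plane("scene",(344.3,226.4),.205),plane("scene",(370.6,248.8),.205))
go((.572,.0825,.36),np.radians(-.85))
E
```

```text
[ 0.53828902 -0.15995079  0.19860934] [ 0.53050286 -0.28013743  0.19833368]
[ 0.53523391 -0.15772403  0.228     ] [ 0.52682923 -0.27515888  0.228     ]
[ 0.53325716 -0.16199252  0.205     ] [ 0.52661486 -0.28239875  0.205     ]Traceback (most recent call last):
  File "<stdin>", line 5, in <module>
  File "h.py", line 20, in go
    print("pos",s["tool_pos"].round(4),"frac",d.round(4),r.round(4),"F",s["contact_force"].round(1),"w",s["grip_width"].round(4),"t",round(s["t"],2))
                                                                                                        ^^^^^^^^^^^^^^^^^^^^^
AttributeError: 'float' object has no attribute 'round'
```

```bash
sed -i 's/s\["grip_width"\].round(4)/round(s["grip_width"],4)/' h.py
```

Emit:
play_rows(
  series=[1,-0.1,-0.1,-0.25,0,0,0,1,-0.25,-0.22,-0.45,0,0,0,1,-0.4,-0.35,-0.54,0,0,0,1,-0.55,-0.5,-0.54,0,0,0,1,-0.65,-0.6,-0.54,0,0,0],
  grip_force=30,
)

```text
t: 0.7
tool_pos: [0.3244, 0.5253, 0.3627]
eef_rot: [0.169, 0.986, 0.001, 0.001]
contact_force: [-0.3, -0.5, -0.2]
grip_width: 0.0852
grasp_force: 0.0
```

Emit:
play_rows(
  series=[1,-0.16,-0.14,0,0,0,0,1,-0.33,-0.3,0,0,0,0,1,-0.5,-0.45,0,0,0,0,1,-0.66,-0.6,0,0,0,0,1,-0.8,-0.72,0,0,0,0],
)

```text
t: 1.2
tool_pos: [0.4265, 0.3371, 0.3614]
eef_rot: [0.168, 0.986, -0.0, 0.0]
contact_force: [1.7, -0.0, 0.4]
grip_width: 0.0852
grasp_force: 0.0
```

Emit:
play_rows(
  series=[1,-0.16,-0.14,0,0,0,-0.02,1,-0.33,-0.3,0,0,0,-0.04,1,-0.5,-0.45,0,0,0,-0.06,1,-0.66,-0.6,0,0,0,-0.08,1,-0.8,-0.72,0,0,0,-0.102],
)

```text
t: 1.7
tool_pos: [0.53, 0.1484, 0.3614]
eef_rot: [0.007, 1.0, -0.0, 0.0]
contact_force: [0.2, 1.1, 0.3]
grip_width: 0.0851
grasp_force: 0.0
```

```bash
python3 - <<'E'
from h import *
go((.572,.0825,.27),np.radians(-.85))
E
```

```text
pos [0.53   0.1484 0.3614] frac [-0.2144 -0.3263  0.4573] [-0.0001  0.0001  0.0002] F [0.2 1.1 0.3] w 0.0851 t 1.7
```

Emit:
play_rows(
  series=[1,-0.06,-0.1,0.05,0,0,0,1,-0.13,-0.2,0.1,0,0,0,1,-0.18,-0.28,0.18,0,0,0,1,-0.21,-0.32,0.25,0,0,0,1,-0.21,-0.32,0.3,0,0,0],
)

```text
t: 2.2
tool_pos: [0.5705, 0.0852, 0.3]
eef_rot: [0.009, 1.0, -0.0, -0.0]
contact_force: [0.6, 0.8, -0.4]
grip_width: 0.0853
grasp_force: 0.0
```

```bash
python3 - <<'E'
from h import *
go((.572,.0825,.24),np.radians(-.85))
im=ctrl.grab_frame("scene")[115:310,230:430]; cv2.imwrite("pics/s2.png",cv2.resize(im[:,:,::-1],None,fx=3,fy=3,interpolation=cv2.INTER_CUBIC))
E
```

```text
pos [0.5705 0.0852 0.3   ] frac [-0.008  -0.0134  0.3001] [-0.0002 -0.0003 -0.0008] F [ 0.6  0.8 -0.4] w 0.0853 t 2.2
```

View pics/s2.png

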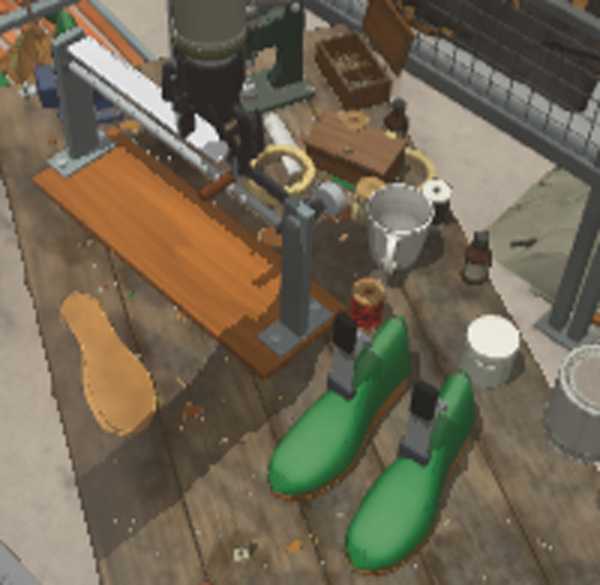

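The open fingers hang straddling above the brown handle at (215,187) in the crop, so I'll go down and grip.

Emit:
play_rows(
  series=[1,-0.01,-0.01,0.08,0,0,0,1,-0.01,-0.01,0.16,0,0,0,1,-0.01,-0.01,0.24,0,0,0,1,-0.01,-0.01,0.3,0,0,0,1,-0.01,-0.01,0.3,0,0,0],
)

```text
t: 2.75
tool_pos: [0.5713, 0.0853, 0.24]
eef_rot: [0.007, 1.0, -0.0, -0.001]
contact_force: [-0.5, 0.4, -0.1]
grip_width: 0.0853
grasp_force: 0.0
```

Emit:
play_rows(
  series=[0,0,0,0,0,0,0,0,0,0,0,0,0,0,0,0,0,0,0,0,0,0,0,0,0,0,0,0,0,0,0,0,0,0,0],
  grip_force=20,
)

```text
t: 3.25
tool_pos: [0.5725, 0.082, 0.2418]
eef_rot: [0.008, 1.0, -0.001, 0.0]
contact_force: [-0.9, 7.7, 3.8]
grip_width: 0.0152
grasp_force: 22.7
```

```bash
python3 - <<'E'
from h import *
go((.572,.0825,.24),np.radians(-.85))
a=np.array([.3,.6,.9,1.2,1.5,1.7,1.8])
print(np.c_[a,-(.105-.105*np.cos(a))/.2,-.105*np.sin(a)/.2].round(3))
E
```

```text
pos [0.5725 0.082  0.2418] frac [0.0024 0.0027 0.0092] [-0.0009  0.0001 -0.0006] F [-0.9  7.7  3.8] w 0.0152 t 3.25
[[ 0.3   -0.023 -0.155]
 [ 0.6   -0.092 -0.296]
 [ 0.9   -0.199 -0.411]
 [ 1.2   -0.335 -0.489]
 [ 1.5   -0.488 -0.524]
 [ 1.7   -0.593 -0.521]
 [ 1.8   -0.644 -0.511]]
```

Emit:
play_rows(
  series=[0,0,-0.01,-0.104,0,0,0,0,0,-0.041,-0.204,0,0,0,0,0,-0.092,-0.296,0,0,0,0,0,-0.141,-0.358,0,0,0,0,0,-0.199,-0.411,0,0,0],
)

```text
t: 3.75
tool_pos: [0.5717, 0.0467, 0.3249]
eef_rot: [0.007, 1.0, 0.002, 0.0]
contact_force: [-2.3, 8.6, 6.4]
grip_width: 0.0154
grasp_force: 20.9
```

Emit:
play_rows(
  series=[0,0,-0.065,-0.045,0,0,0,0,0,-0.136,-0.078,0,0,0,0,0,-0.21,-0.101,0,0,0,0,0,-0.289,-0.113,0,0,0,0,0,-0.394,-0.11,0,0,0],
)

```text
t: 4.25
tool_pos: [0.5705, -0.0343, 0.3462]
eef_rot: [0.007, 1.0, 0.0, 0.0]
contact_force: [-0.2, 1.0, 3.9]
grip_width: 0.0149
grasp_force: 22.8
```

Emit:
play_rows(
  series=[1,0,0,0,0,0,0,1,0,0,0,0,0,0,1,0,0,0,0,0,0,1,0,-0.05,-0.1,0,0,0,1,0,-0.05,-0.2,0,0,0],
)

```text
t: 4.75
tool_pos: [0.5702, -0.0442, 0.3854]
eef_rot: [0.007, 1.0, -0.0, -0.001]
contact_force: [-0.6, 0.4, 1.4]
grip_width: 0.0847
grasp_force: 0.0
```

Emit:
play_rows(
  series=[1,0,0,-0.1,0,0,0,1,0,0,-0.25,0,0,0,1,0.1,0,-0.4,0,0,0,1,0.2,0,-0.4,0,0,0,1,0.35,0,-0.4,0,0,0],
)

```text
t: 5.25
tool_pos: [0.5007, -0.042, 0.466]
eef_rot: [0.007, 1.0, 0.0, 0.001]
contact_force: [0.4, 0.0, -0.2]
grip_width: 0.0855
grasp_force: 0.0
```

```bash
python3 - <<'E'
from h import *
go((.536,-.159,.36),np.radians(6))
im=ctrl.grab_frame("scene")[95:305,230:430]; cv2.imwrite("pics/s3.png",cv2.resize(im[:,:,::-1],None,fx=2.8,fy=2.8,interpolation=cv2.INTER_CUBIC))
E
```

```text
pos [ 0.5007 -0.042   0.466 ] frac [-0.1833 -0.5828  0.5301] [ 0.      0.0005 -0.0376] F [ 0.4  0.  -0.2] w 0.0855 t 5.25
```

View pics/s3.png

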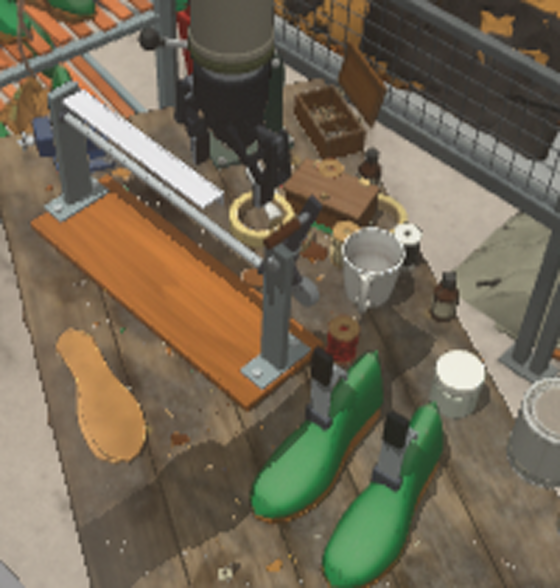

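The keeper leans open at (295,225) in the crop, and both lasts are unmoved. Next I'll grasp the nearer last.

Emit:
play_rows(
  series=[1,-0.04,-0.15,0,0,0,-0.01,1,-0.08,-0.3,0,0,0,-0.02,1,-0.13,-0.43,0.1,0,0,-0.03,1,-0.17,-0.53,0.25,0,0,-0.038,1,-0.18,-0.583,0.4,0,0,-0.038],
)

```text
t: 5.8
tool_pos: [0.5355, -0.1613, 0.3846]
eef_rot: [-0.052, 0.999, -0.0, 0.001]
contact_force: [0.5, 0.3, 0.1]
grip_width: 0.0856
grasp_force: 0.0
```

```bash
python3 - <<'E'
from h import *
im={n:ctrl.grab_frame(n) for n in("scene","top")}
a=im["scene"]
k=(a[210:300,300:400].max(2)<45).astype(np.uint8)
N,l,s,ct=cv2.connectedComponentsWithStats(k)
print([((s[i,4]),(ct[i]+[300,210]).round(1)) for i in range(1,N) if s[i,4]>12])
go((.536,-.159,.211),np.radians(6))
o=np.hstack([im["scene"][160:280,270:400],im["top"][150:270,330:460]])
cv2.imwrite("pics/s4.png",cv2.resize(o[:,:,::-1],None,fx=3,fy=3,interpolation=cv2.INTER_CUBIC))
E
```

```text
[(np.int32(75), array([344.4, 225.6])), (np.int32(74), array([370.6, 248.7]))]
pos [ 0.5333 -0.1605  0.3819] frac [-0.0196  0.0048  0.8543] [ 0.0004 -0.0021 -0.0005] F [-0.8  0.1  0. ] w 0.0854 t 5.9
```

View pics/s4.png

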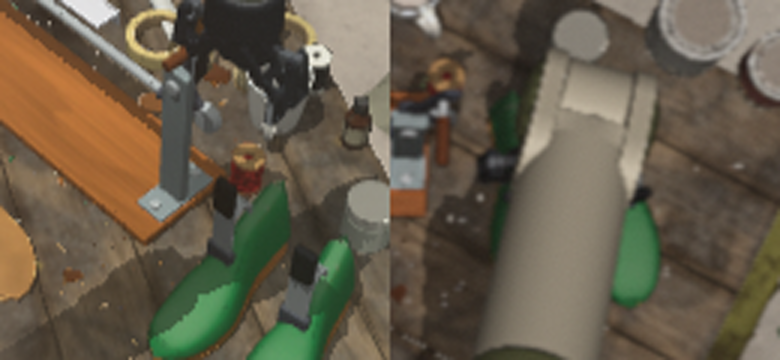

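The fingers hang above the first last's tab (crop (222,200)). Descending now.

Emit:
play_rows(
  series=[1,-0.02,0.005,0.1,0,0,0,1,-0.02,0.005,0.25,0,0,0,1,-0.02,0.005,0.4,0,0,0,1,-0.02,0.005,0.5,0,0,0,1,-0.02,0.005,0.6,0,0,0],
)

```text
t: 6.4
tool_pos: [0.5394, -0.1573, 0.2659]
eef_rot: [-0.053, 0.999, 0.0, 0.001]
contact_force: [0.1, -0.6, 0.2]
grip_width: 0.0855
grasp_force: 0.0
```

Emit:
play_rows(
  series=[1,0,0,0.08,0,0,0,1,0,0,0.16,0,0,0,1,0,0,0.22,0,0,0,1,0,0,0.255,0,0,0,1,0,0,0.255,0,0,0],
)

```text
t: 6.9
tool_pos: [0.5386, -0.1583, 0.2143]
eef_rot: [-0.052, 0.999, 0.0, -0.0]
contact_force: [-0.1, -0.1, -0.2]
grip_width: 0.0853
grasp_force: 0.0
```

Emit:
play_rows(
  series=[0,0,0,0,0,0,0,0,0,0,0,0,0,0,0,0,0,0,0,0,0,0,0,0,0,0,0,0,0,0,0,0,0,0,0],
  grip_force=90,
)

```text
t: 7.4
tool_pos: [0.5389, -0.1594, 0.2152]
eef_rot: [-0.052, 0.999, -0.0, 0.001]
contact_force: [0.3, -1.6, 5.4]
grip_width: 0.0268
grasp_force: 88.8
```

```bash
python3 - <<'E'
from h import *
go((.536,-.159,.208),np.radians(6))
im=ctrl.grab_frame("scene")[160:280,270:400]
cv2.imwrite("pics/s5.png",cv2.resize(im[:,:,::-1],None,fx=4,fy=4,interpolation=cv2.INTER_CUBIC))
E
```

```text
pos [ 0.5389 -0.1594  0.2152] frac [0.0141 0.0037 0.0359] [-0.0003  0.0004 -0.0004] F [ 0.3 -1.6  5.4] w 0.0268 t 7.4
```

View pics/s5.png

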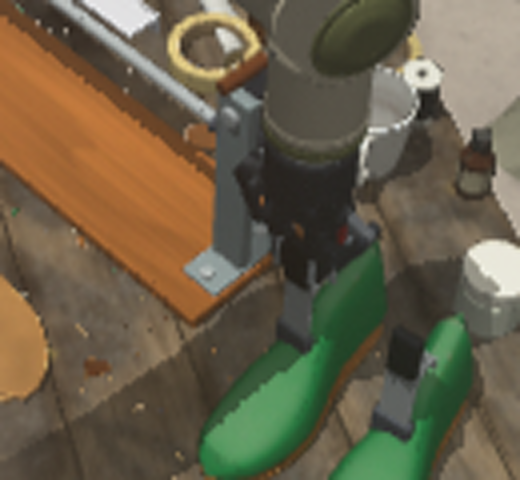

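Width 26.8 mm means the tab is held, about 7 mm above its centre. I'll lift and pull back clear of the post.

Emit:
play_rows(
  series=[0,0,0,-0.06,0,0,0,0,0,0,-0.15,0,0,0,0,0.1,0.01,-0.25,0,0,0,0,0.22,0.02,-0.34,0,0,0,0,0.33,0.03,-0.4,0,0,0],
)

```text
t: 7.95
tool_pos: [0.4706, -0.1595, 0.2954]
eef_rot: [-0.052, 0.999, 0.0, -0.001]
contact_force: [-0.1, -0.3, -6.4]
grip_width: 0.0269
grasp_force: 89.3
```

Emit:
play_rows(
  series=[0,0.08,0.08,0,0,0,0.008,0,0.11,0.18,0,0,0,0.016,0,0.12,0.3,0,0,0,0.024,0,0.11,0.42,0,0,0,0.032,0,0.1,0.55,0,0,0,0.038],
)

```text
t: 8.45
tool_pos: [0.4398, -0.0517, 0.2947]
eef_rot: [0.008, 1.0, 0.0, -0.001]
contact_force: [0.5, 0.8, -5.4]
grip_width: 0.0266
grasp_force: 89.3
```

```bash
python3 - <<'E'
from h import *
go((.447,.0643,.285),np.radians(-.85))
im=ctrl.grab_frame("scene")[110:290,230:410]
cv2.imwrite("pics/s6.png",cv2.resize(im[:,:,::-1],None,fx=3.3,fy=3.3,interpolation=cv2.INTER_CUBIC))
E
```

```text
pos [ 0.4398 -0.0517  0.2947] frac [-0.0264  0.5804  0.0483] [ 0.     -0.0004 -0.0007] F [ 0.5  0.8 -5.4] w 0.0266 t 8.45
```

View pics/s6.png

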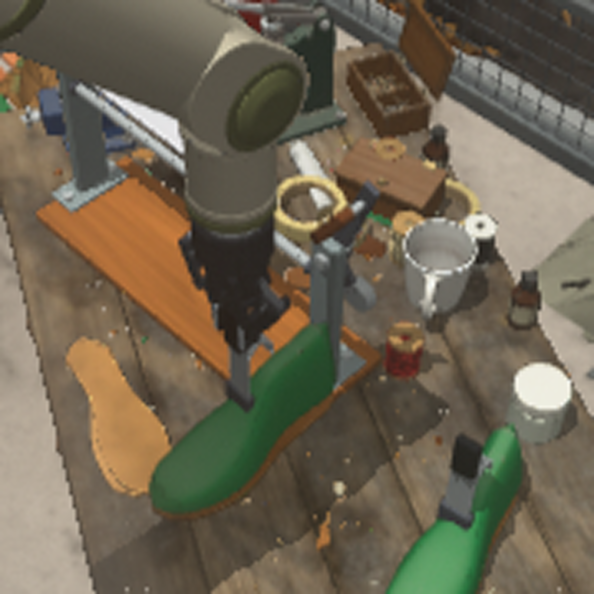

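The last hangs level in the grip with its heel clear in front of the right post. I'll move left to gap middle, then enter.

Emit:
play_rows(
  series=[0,-0.01,0.12,0,0,0,0,0,-0.02,0.25,0.01,0,0,0,0,-0.025,0.4,0.03,0,0,0,0,-0.025,0.52,0.048,0,0,0,0,-0.025,0.58,0.048,0,0,0],
)

```text
t: 9.0
tool_pos: [0.4468, 0.0654, 0.2845]
eef_rot: [0.006, 1.0, 0.0, -0.001]
contact_force: [0.5, -0.1, -5.5]
grip_width: 0.0266
grasp_force: 90.2
```

Emit:
play_rows(
  series=[0,-0.1,0,0,0,0,0,0,-0.2,0,0,0,0,0,0,-0.3,0,0,0,0,0,0,-0.4,0,0,0,0,0,0,-0.45,0,0,0,0,0],
)

```text
t: 9.5
tool_pos: [0.5389, 0.0615, 0.285]
eef_rot: [0.008, 1.0, -0.0, 0.0]
contact_force: [-0.3, 0.6, -5.2]
grip_width: 0.0269
grasp_force: 90.2
```

```bash
python3 - <<'E'
from h import *
go((.5856,.0623,.285),np.radians(-.85))
im=ctrl.grab_frame("scene")[120:260,250:390]
cv2.imwrite("pics/s7.png",cv2.resize(im[:,:,::-1],None,fx=4,fy=4,interpolation=cv2.INTER_CUBIC))
E
```

```text
pos [0.5389 0.0615 0.285 ] frac [-2.332e-01  7.900e-03 -1.000e-04] [-0.0001  0.0001 -0.0004] F [-0.3  0.6 -5.2] w 0.0269 t 9.5
```

View pics/s7.png

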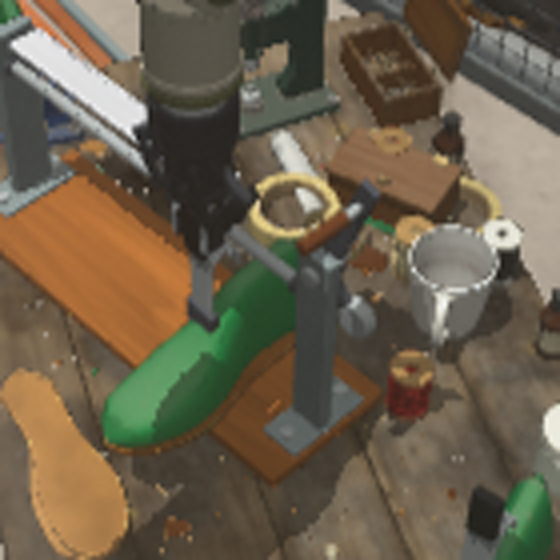

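The rail runs into the mouth height behind the hook, with the post clear on the right. Continuing forward gently.

Emit:
play_rows(
  series=[0,-0.06,0,0,0,0,0,0,-0.12,0.005,0,0,0,0,0,-0.18,0.005,0,0,0,0,0,-0.23,0.008,0,0,0,0,0,-0.233,0.008,0,0,0,0],
)

```text
t: 10.05
tool_pos: [0.5858, 0.0631, 0.2848]
eef_rot: [0.008, 1.0, -0.0, 0.001]
contact_force: [0.5, -0.8, -5.6]
grip_width: 0.0265
grasp_force: 90.2
```

Emit:
play_rows(
  series=[0,0,0,0.03,0,0,0,0,0,0,0.06,0,0,0,0,0,0,0.09,0,0,0,0,0,0,0.12,0,0,0,0,0,0,0.135,0,0,0],
)

```text
t: 10.55
tool_pos: [0.5838, 0.063, 0.257]
eef_rot: [0.008, 1.0, -0.0, -0.001]
contact_force: [0.2, -0.4, -5.8]
grip_width: 0.0271
grasp_force: 90.2
```

```bash
python3 - <<'E'
from h import *
go((.5856,.0623,.251),np.radians(-.85))
im=ctrl.grab_frame("scene")[120:260,250:390]
cv2.imwrite("pics/s8.png",cv2.resize(im[:,:,::-1],None,fx=4,fy=4,interpolation=cv2.INTER_CUBIC))
E
```

```text
pos [0.5838 0.063  0.257 ] frac [-0.0092 -0.0032  0.0302] [-0.0001 -0.0003 -0.0001] F [ 0.2 -0.4 -5.8] w 0.0271 t 10.55
```

View pics/s8.png

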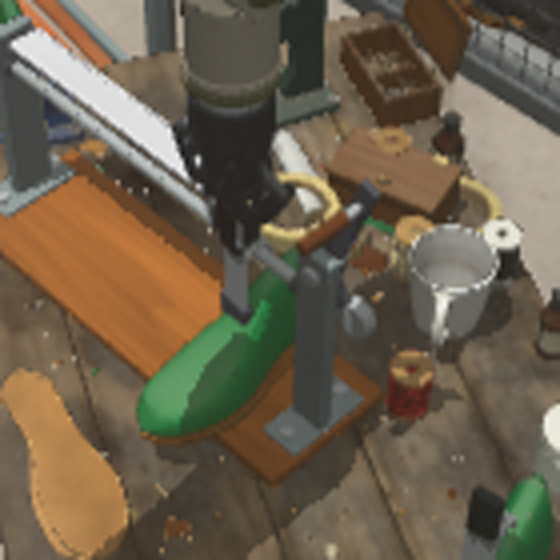

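Lowered 28 mm without contact, so the rail is inside the hook. I'll lower the rest.

Emit:
play_rows(
  series=[0,0,0,0.01,0,0,0,0,0,0,0.02,0,0,0,0,0,0,0.03,0,0,0,0,0,0,0.03,0,0,0,0,0,0,0.03,0,0,0],
)

```text
t: 11.1
tool_pos: [0.5855, 0.063, 0.2524]
eef_rot: [0.008, 1.0, 0.0, 0.001]
contact_force: [4.7, 0.2, -4.1]
grip_width: 0.0268
grasp_force: 90.3
```

Emit:
play_rows(
  series=[0,0,0,0.008,0,0,0,0,0,0,0.008,0,0,0,0,0,0.05,0.008,0,0,0,0,0,0.12,0.008,0,0,0,0,0,0.2,0.008,0,0,0],
  grip_force=25,
)

```text
t: 11.6
tool_pos: [0.5868, 0.1011, 0.2513]
eef_rot: [0.009, 1.0, -0.001, 0.002]
contact_force: [7.3, -5.2, 2.4]
grip_width: 0.0269
grasp_force: 91.2
```

Emit:
play_rows(
  series=[0,0,0.1,0,0,0,0,0,0,0.2,0,0,0,0,0,0,0.3,0,0,0,0,0,0,0.4,0,0,0,0,0,0,0.5,0,0,0,0],
)

```text
t: 12.1
tool_pos: [0.5886, 0.2016, 0.2514]
eef_rot: [0.009, 1.0, -0.001, 0.002]
contact_force: [8.2, -6.0, 0.9]
grip_width: 0.0269
grasp_force: 91.3
```

Emit:
play_rows(
  series=[0,0,0.1,0,0,0,0,0,0,0.2,0,0,0,0,0,0,0.3,0,0,0,0,0,0,0.36,0,0,0,0,0,0,0.36,0,0,0,0],
)

```text
t: 12.6
tool_pos: [0.5898, 0.2772, 0.2515]
eef_rot: [0.007, 1.0, 0.001, 0.003]
contact_force: [7.4, 4.3, 0.5]
grip_width: 0.0268
grasp_force: 90.5
```

```bash
python3 - <<'E'
from h import *
go((.5856,.0623,.251),np.radians(-.85))
im=ctrl.grab_frame("scene")[110:260,230:390]
cv2.imwrite("pics/s9.png",cv2.resize(im[:,:,::-1],None,fx=4,fy=4,interpolation=cv2.INTER_CUBIC))
E
```

```text
pos [0.5898 0.2772 0.2515] frac [ 6.3000e-03 -1.0749e+00 -7.0000e-04] [0.0009 0.0018 0.0003] F [7.4 4.3 0.5] w 0.0268 t 12.6
```

View pics/s9.png

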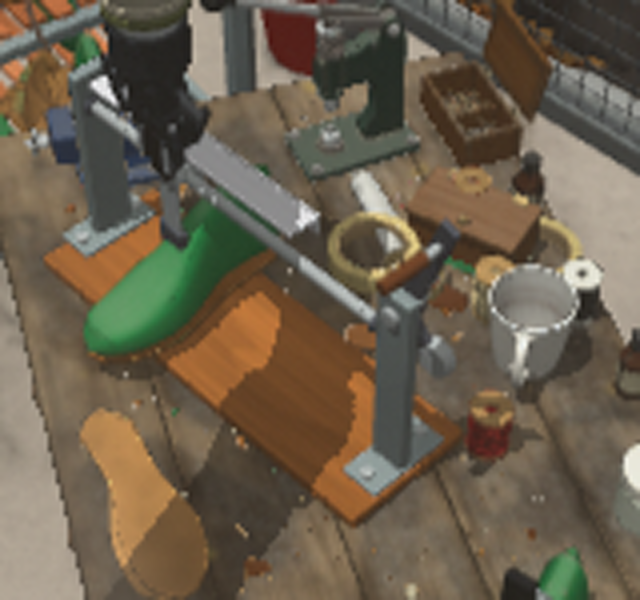

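The last hangs under the strip at about rack y +0.065. Releasing and lifting off.

Emit:
play_rows(
  series=[0.7,0,0,0,0,0,0,0.7,0,0,0,0,0,0,0.7,0.01,0,0,0,0,0,0.7,0.02,0,-0.05,0,0,0,0.7,0.02,0,-0.15,0,0,0],
)

```text
t: 13.15
tool_pos: [0.5821, 0.2746, 0.2797]
eef_rot: [0.008, 1.0, -0.001, -0.002]
contact_force: [0.7, 0.9, -0.2]
grip_width: 0.0597
grasp_force: 0.0
```

Emit:
play_rows(
  series=[0.7,0,0,-0.15,0,0,0,0.7,0,0,-0.35,0,0,0,0.7,0.1,0,-0.55,0,0,0,0.7,0.25,-0.1,-0.75,0,0,0,1,0.4,-0.25,-0.9,0,0,0],
)

```text
t: 13.65
tool_pos: [0.5048, 0.2301, 0.4593]
eef_rot: [0.007, 1.0, 0.001, 0.001]
contact_force: [0.1, -0.1, -0.0]
grip_width: 0.0724
grasp_force: 0.0
```

```bash
python3 - <<'E'
from h import *
for n,roi in(("top",(350,170,440,260)),("scene",(230,110,400,310))):
    x0,y0,x1,y1=roi;a=ctrl.grab_frame(n)[y0:y1,x0:x1];h=cv2.cvtColor(a,cv2.COLOR_RGB2HSV)
    g=((h[...,0]>50)&(h[...,0]<85)&(h[...,1]>90)&(h[...,2]>40)).astype(np.uint8)
    k=(a.max(2)<45).astype(np.uint8)
    for nm,m,mn in(("g",g,150),("k",k,12)):
        N,l,s,ct=cv2.connectedComponentsWithStats(m)
        for i in range(1,N):
            if s[i,4]>mn:print(n,nm,s[i]+[x0,y0,0,0,0],(ct[i]+[x0,y0]).round(1))
go((.533,-.2785,.4),np.radians(12))
E
```

```text
top g [391 199  29  61 826] [405.  233.3]
top k [391 200   6   6  13] [393.3 201.8]
top k [407 230  10   4  31] [411.5 231.3]
scene g [252 162  43  38 738] [271.8 181.4]
scene g [ 335  249   42   61 1038] [356.6 286.3]
scene k [245 110   5   5  21] [246.9 111.7]
scene k [255 110  15  16 103] [263.3 115.3]
scene k [360 110   9   7  26] [363.6 113.5]
scene k [268 144   6  11  47] [270.3 148.5]
scene k [355 254   9  12  69] [359.1 259.4]
pos [0.5043 0.2261 0.4628] frac [-0.1866 -2.521   0.3063] [ 0.0009  0.0019 -0.0724] F [ 0.5  0.2 -0.3] w 0.0845 t 13.75
```

Last 2 has been knocked about 50 mm towards the robot, so I'll measure it again from two views.

```bash
python3 - <<'E'
from h import *
x0,y0,x1,y1=350,170,440,290;a=ctrl.grab_frame("top")[y0:y1,x0:x1];h=cv2.cvtColor(a,cv2.COLOR_RGB2HSV)
g=((h[...,0]>50)&(h[...,0]<85)&(h[...,1]>90)&(h[...,2]>40)).astype(np.uint8)
N,l,s,ct=cv2.connectedComponentsWithStats(g);i=1+s[1:,4].argmax();pts=np.argwhere(l==i)[:,::-1]+[x0,y0]
w=np.array([plane("top",p,.06)[:2] for p in pts]);w-=w.mean(0);v=np.linalg.svd(w,full_matrices=0)[2][0]
print(s[i],np.degrees(np.arctan2(v[1]*np.sign(v[0]),abs(v[0]))))
print(tri((359.1,259.4),(411.5,231.3)),plane("top",(411.5,231.3),.228),plane("scene",(359.1,259.4),.205))
go((.48,-.278,.4),np.radians(16))
E
```

```text
[ 41  29  29  68 910] 13.199554318623164
[ 0.47406749 -0.27970551  0.19789387] [ 0.47148572 -0.27478236  0.228     ] [ 0.4700549  -0.28195235  0.205     ]
pos [0.5051 0.2277 0.4606] frac [ 0.0842 -2.5311  0.2951] [ 0.0007  0.0015 -0.0943] F [-0.3  0.4 -1. ] w 0.0852 t 13.8
```

Emit:
play_rows(
  series=[1,0,-0.2,0,0,0,0,1,0,-0.4,0,0,0,0,1,0,-0.6,0,0,0,0,1,0,-0.8,0,0,0,0,1,0,-1,0,0,0,0],
)

```text
t: 14.3
tool_pos: [0.5027, 0.0282, 0.4564]
eef_rot: [0.007, 1.0, -0.0, -0.001]
contact_force: [0.5, -0.4, 0.5]
grip_width: 0.0852
grasp_force: 0.0
```

Emit:
play_rows(
  series=[1,0,-0.2,0,0,0,0,1,0,-0.4,0,0,0,0,1,0,-0.6,0,0,0,0,1,0,-0.8,0,0,0,0,1,0,-1,0,0,0,0],
)

```text
t: 14.8
tool_pos: [0.4998, -0.1717, 0.4564]
eef_rot: [0.007, 1.0, 0.0, -0.001]
contact_force: [0.8, 0.6, 0.5]
grip_width: 0.0857
grasp_force: 0.0
```

```bash
python3 - <<'E'
from h import *
go((.475,-.279,.27),np.radians(14.5))
E
```

```text
pos [ 0.4998 -0.1717  0.4564] frac [ 0.1151 -0.5383  0.9322] [ 0.0001 -0.0003 -0.0853] F [0.8 0.6 0.5] w 0.0857 t 14.8
```

Emit:
play_rows(
  series=[1,0.04,-0.18,0.1,0,0,-0.02,1,0.08,-0.36,0.25,0,0,-0.04,1,0.11,-0.5,0.45,0,0,-0.06,1,0.115,-0.538,0.65,0,0,-0.085,1,0.115,-0.538,0.85,0,0,-0.085],
)

```text
t: 15.3
tool_pos: [0.4746, -0.2794, 0.285]
eef_rot: [-0.126, 0.992, -0.0, -0.0]
contact_force: [0.8, 0.6, -0.2]
grip_width: 0.0851
grasp_force: 0.0
```

```bash
python3 - <<'E'
from h import *
go((.475,-.279,.212),np.radians(14.5))
a=ctrl.grab_frame("scene")
print(proj("scene",np.array([.475,-.279,.205])),proj("scene",np.array([.475,-.279,.232])))
cv2.imwrite("pics/s10.png",cv2.resize(a[200:320,300:420,::-1],None,fx=4,fy=4,interpolation=cv2.INTER_CUBIC))
E
```

```text
pos [ 0.4746 -0.2794  0.285 ] frac [-0.0028  0.0013  0.3651] [-0.0001 -0.0003 -0.0004] F [ 0.8  0.6 -0.2] w 0.0851 t 15.3
[359.40812549 257.88469351] [360.20166966 253.27104799]
```

View pics/s10.png

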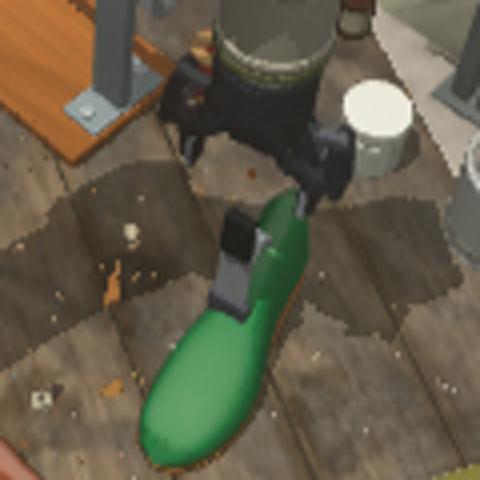

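The fingers straddle the tab at (238,237) in the crop. Descending and gripping.

Emit:
play_rows(
  series=[1,0,0,0.1,0,0,0,1,0,0,0.2,0,0,0,1,0,0,0.28,0,0,0,1,0,0,0.35,0,0,0,1,0,0,0.35,0,0,0],
)

```text
t: 15.85
tool_pos: [0.4751, -0.2769, 0.2158]
eef_rot: [-0.126, 0.992, 0.001, -0.001]
contact_force: [0.1, 1.3, -0.0]
grip_width: 0.0855
grasp_force: 0.0
```

Emit:
play_rows(
  series=[0,0,0,0,0,0,0,0,0,0,0,0,0,0,0,0,0,0,0,0,0,0,0,0,0,0,0,0,0,0,0,0,0,0,0],
  grip_force=90,
)

```text
t: 16.35
tool_pos: [0.4759, -0.2785, 0.2178]
eef_rot: [-0.125, 0.992, -0.001, 0.001]
contact_force: [1.6, -1.5, 4.7]
grip_width: 0.0267
grasp_force: 88.9
```

Emit:
play_rows(
  series=[0,0,0,-0.08,0,0,0,0,0,0,-0.17,0,0,0,0,0,0,-0.26,0,0,0,0,0.05,0.02,-0.34,0,0,0,0,0.1,0.04,-0.4,0,0,0],
)

```text
t: 16.85
tool_pos: [0.4531, -0.2746, 0.2972]
eef_rot: [-0.126, 0.992, 0.0, -0.001]
contact_force: [-0.4, 0.1, -4.9]
grip_width: 0.0265
grasp_force: 89.4
```

```bash
python3 - <<'E'
from h import *
go((.447,.0643,.285),np.radians(-.85))
E
```

```text
pos [ 0.4531 -0.2746  0.2972] frac [-0.3931  1.6485  0.0621] [ 0.0002 -0.0003  0.0849] F [-0.4  0.1 -4.9] w 0.0265 t 16.85
```

Emit:
play_rows(
  series=[0,-0.03,0.13,0,0,0,0.015,0,-0.07,0.3,0,0,0,0.03,0,-0.11,0.47,0,0,0,0.05,0,-0.16,0.64,0,0,0,0.07,0,-0.19,0.8,0.02,0,0,0.085],
)

```text
t: 17.35
tool_pos: [0.4502, -0.109, 0.2929]
eef_rot: [0.009, 1.0, 0.0, -0.0]
contact_force: [1.2, 0.8, -6.5]
grip_width: 0.0268
grasp_force: 89.4
```

```bash
python3 - <<'E'
from h import *
go((.447,.0643,.286),np.radians(-.85))
E
```

```text
pos [ 0.4502 -0.109   0.2929] frac [0.0312 0.8661 0.0351] [ 0.0001 -0.     -0.0009] F [ 1.2  0.8 -6.5] w 0.0268 t 17.35
```

Emit:
play_rows(
  series=[0,0.03,0.15,0,0,0,0,0,0.03,0.35,0,0,0,0,0,0.025,0.57,0.02,0,0,0,0,0.02,0.77,0.03,0,0,0,0,0.015,0.866,0.035,0,0,0],
)

```text
t: 17.85
tool_pos: [0.4493, 0.066, 0.2855]
eef_rot: [0.006, 1.0, 0.0, -0.001]
contact_force: [0.4, 0.6, -5.4]
grip_width: 0.0269
grasp_force: 89.9
```

Emit:
play_rows(
  series=[0,-0.06,0,0,0,0,0,0,-0.16,0,0,0,0,0,0,-0.26,0,0,0,0,0,0,-0.36,0,0,0,0,0,0,-0.45,0,0,0,0,0],
)

```text
t: 18.35
tool_pos: [0.5411, 0.06, 0.2856]
eef_rot: [0.008, 1.0, -0.0, -0.0]
contact_force: [-0.0, 0.3, -5.9]
grip_width: 0.0266
grasp_force: 89.9
```

```bash
python3 - <<'E'
from h import *
go((.588,.0623,.286),np.radians(-.85))
E
```

```text
pos [0.5411 0.06   0.2856] frac [-0.2344  0.0152 -0.002 ] [-0.0002 -0.0002 -0.0005] F [-0.   0.3 -5.9] w 0.0266 t 18.35
```

Emit:
play_rows(
  series=[0,-0.06,0,0,0,0,0,0,-0.12,0.005,0,0,0,0,0,-0.18,0.01,0,0,0,0,0,-0.23,0.01,0,0,0,0,0,-0.234,0.01,0,0,0,0],
)

```text
t: 18.85
tool_pos: [0.5886, 0.0626, 0.2859]
eef_rot: [0.008, 1.0, -0.0, 0.001]
contact_force: [-0.4, 0.4, -5.9]
grip_width: 0.0268
grasp_force: 89.9
```

Emit:
play_rows(
  series=[0,0,0,0.03,0,0,0,0,0,0,0.06,0,0,0,0,0,0,0.09,0,0,0,0,0,0,0.12,0,0,0,0,0,0,0.14,0,0,0],
)

```text
t: 19.35
tool_pos: [0.5869, 0.0625, 0.2572]
eef_rot: [0.008, 1.0, -0.0, -0.0]
contact_force: [-0.0, 0.1, -5.3]
grip_width: 0.0267
grasp_force: 89.9
```

Emit:
play_rows(
  series=[0,0,0,0.01,0,0,0,0,0,0,0.02,0,0,0,0,0,0,0.025,0,0,0,0,0,0,0.025,0,0,0,0,0,0,0.025,0,0,0],
)

```text
t: 19.85
tool_pos: [0.5883, 0.0625, 0.2537]
eef_rot: [0.008, 1.0, 0.0, 0.001]
contact_force: [2.4, -0.9, 1.2]
grip_width: 0.0266
grasp_force: 90.8
```

Seated: the weight has gone off the wrist. Sliding left by 106 mm.

Emit:
play_rows(
  series=[0,0,0.04,0.003,0,0,0,0,0,0.1,0.003,0,0,0,0,0,0.17,0.003,0,0,0,0,0,0.25,0.003,0,0,0,0,0,0.33,0.003,0,0,0],
)

```text
t: 20.35
tool_pos: [0.5893, 0.1256, 0.2535]
eef_rot: [0.009, 1.0, -0.002, 0.001]
contact_force: [1.8, -10.4, 8.6]
grip_width: 0.0267
grasp_force: 91.9
```

Emit:
play_rows(
  series=[0,0,0.07,0,0,0,0,0,0,0.13,0,0,0,0,0,0,0.18,0,0,0,0,0,0,0.2,0,0,0,0,0,0,0.2,0,0,0,0],
)

```text
t: 20.85
tool_pos: [0.5901, 0.167, 0.2535]
eef_rot: [0.008, 1.0, -0.001, 0.001]
contact_force: [2.5, -5.1, 8.0]
grip_width: 0.0267
grasp_force: 91.6
```

Emit:
play_rows(
  series=[0.65,0,0,0,0,0,0,0.65,0,0,0,0,0,0,0.65,0.01,0,0,0,0,0,0.65,0.02,0,-0.05,0,0,0,0.65,0.02,0,-0.15,0,0,0],
)

```text
t: 21.35
tool_pos: [0.5837, 0.1686, 0.2818]
eef_rot: [0.008, 1.0, -0.001, -0.002]
contact_force: [0.0, 0.2, 0.5]
grip_width: 0.0554
grasp_force: 0.0
```

Emit:
play_rows(
  series=[0.7,0,0,-0.15,0,0,0,0.7,0,0,-0.35,0,0,0,0.7,0,0,-0.55,0,0,0,0.7,0.1,0,-0.75,0,0,0,1,0.2,0,-0.8,0,0,0],
)

```text
t: 21.85
tool_pos: [0.5457, 0.169, 0.4472]
eef_rot: [0.008, 1.0, 0.001, 0.003]
contact_force: [0.3, -0.1, 0.4]
grip_width: 0.0728
grasp_force: 0.0
```

```bash
python3 - <<'E'
from h import *
im=ctrl.grab_frame("scene")[95:245,230:390]
cv2.imwrite("pics/s11.png",cv2.resize(im[:,:,::-1],None,fx=4,fy=4,interpolation=cv2.INTER_CUBIC))
O=np.array([.608,.212]);f=lambda y:O+y*np.array([.0148,.9999])+np.array([-.034,.0005])
p=f(-.235+.105*np.cos(1.9));print(p)
go((p[0],p[1],.237+.105*np.sin(1.9)+.003),np.radians(-.85))
E
```

```text
[ 0.57001961 -0.05641851]
pos [0.5427 0.1691 0.4472] frac [-0.152  -1.127   0.5356] [ 0.0011  0.0012 -0.0002] F [-0.4 -0.5 -0.6] w 0.0793 t 21.9
```

View pics/s11.png

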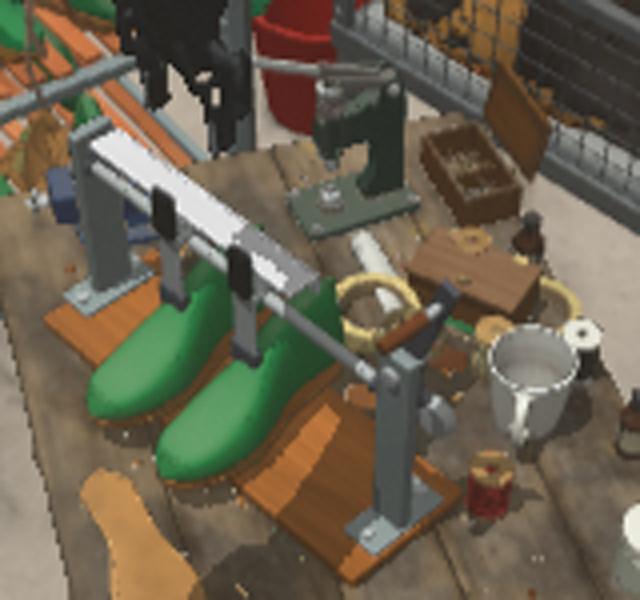

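Both lasts hang under the strip, toes forward (tabs at (163,213) and (240,272) in the crop), and the keeper is still open. Now to the handle.

Emit:
play_rows(
  series=[1,-0.02,-0.15,-0.05,0,0,0,1,-0.05,-0.35,-0.05,0,0,0,1,-0.08,-0.55,-0.05,0,0,0,1,-0.11,-0.75,-0.05,0,0,0,1,-0.14,-0.95,-0.05,0,0,0],
  grip_force=20,
)

```text
t: 22.4
tool_pos: [0.5696, -0.0226, 0.4528]
eef_rot: [0.007, 1.0, 0.0, 0.0]
contact_force: [0.9, 0.1, -0.8]
grip_width: 0.0857
grasp_force: 0.0
```

Emit:
play_rows(
  series=[1,-0.01,-0.1,0,0,0,0,1,-0.01,-0.175,0.05,0,0,0,1,-0.01,-0.175,0.15,0,0,0,1,-0.01,-0.175,0.25,0,0,0,1,-0.01,-0.175,0.35,0,0,0],
)

```text
t: 22.9
tool_pos: [0.5711, -0.0563, 0.382]
eef_rot: [0.008, 1.0, 0.0, 0.0]
contact_force: [0.4, 0.7, -0.4]
grip_width: 0.0854
grasp_force: 0.0
```

```bash
python3 - <<'E'
from h import *
go((.570,-.0564,.338),np.radians(-.85))
E
```

```text
pos [ 0.5711 -0.0563  0.382 ] frac [ 0.0057 -0.0004  0.22  ] [ 0.0001  0.     -0.0003] F [ 0.4  0.7 -0.4] w 0.0854 t 22.9
```

Emit:
play_rows(
  series=[1,0,0,0.1,0,0,0,1,0,0,0.18,0,0,0,1,0,0,0.218,0,0,0,1,0,0,0.218,0,0,0,0,0,0,0.218,0,0,0],
)

```text
t: 23.4
tool_pos: [0.5718, -0.0563, 0.3395]
eef_rot: [0.008, 1.0, 0.0, 0.0]
contact_force: [0.6, -0.1, -0.5]
grip_width: 0.0732
grasp_force: 0.0
```

Emit:
play_rows(
  series=[0,0,0,0,0,0,0,0,0,0,0,0,0,0,0,0,0,0,0,0,0,0,0,0,0,0,0,0,0,0,0,0,0,0,0],
)

```text
t: 23.9
tool_pos: [0.5716, -0.0566, 0.339]
eef_rot: [0.008, 1.0, -0.0, 0.0]
contact_force: [-0.3, -1.3, 2.0]
grip_width: 0.0153
grasp_force: 20.7
```

```bash
python3 - <<'E'
from h import *
go((.570,-.0564,.338),np.radians(-.85))
a=np.array([1.9,1.75,1.6,1.4,1.2,1.0,.8,.6,.4,.25,.12,.0])
print(np.c_[a,(np.cos(a)-np.cos(1.9))*.525,(np.sin(1.9)-np.sin(a))*.525].round(3))
E
```

```text
pos [ 0.5716 -0.0566  0.339 ] frac [0.0081 0.0007 0.0052] [-0.0001  0.0002 -0.0002] F [-0.3 -1.3  2. ] w 0.0153 t 23.9
[[ 1.9    0.     0.   ]
 [ 1.75   0.076 -0.02 ]
 [ 1.6    0.154 -0.028]
 [ 1.4    0.259 -0.021]
 [ 1.2    0.36   0.007]
 [ 1.     0.453  0.055]
 [ 0.8    0.535  0.12 ]
 [ 0.6    0.603  0.2  ]
 [ 0.4    0.653  0.292]
 [ 0.25   0.678  0.367]
 [ 0.12   0.691  0.434]
 [ 0.     0.695  0.497]]
```

Emit:
play_rows(
  series=[0,0,0.076,-0.02,0,0,0,0,0,0.154,-0.028,0,0,0,0,0,0.259,-0.021,0,0,0,0,0,0.36,0.007,0,0,0,0,0,0.453,0.055,0,0,0],
)

```text
t: 24.4
tool_pos: [0.5734, 0.0346, 0.3281]
eef_rot: [0.008, 1.0, -0.0, 0.001]
contact_force: [2.1, -3.0, -0.5]
grip_width: 0.0151
grasp_force: 20.1
```

Emit:
play_rows(
  series=[0,0,0.045,0.03,0,0,0,0,0,0.082,0.065,0,0,0,0,0,0.12,0.105,0,0,0,0,0,0.15,0.145,0,0,0,0,0,0.178,0.19,0,0,0],
)

```text
t: 24.9
tool_pos: [0.5737, 0.0698, 0.2891]
eef_rot: [0.008, 1.0, -0.0, 0.0]
contact_force: [2.2, -1.2, 1.0]
grip_width: 0.0151
grasp_force: 20.5
```

Emit:
play_rows(
  series=[0,0,0.022,0.047,0,0,0,0,0,0.047,0.122,0,0,0,0,0,0.06,0.189,0,0,0,0,0,0.064,0.247,0,0,0,0,0,0.064,0.25,0,0,0],
)

```text
t: 25.4
tool_pos: [0.5739, 0.082, 0.2389]
eef_rot: [0.008, 1.0, -0.0, 0.0]
contact_force: [3.4, -3.3, 1.5]
grip_width: 0.015
grasp_force: 21.2
```

Emit:
play_rows(
  series=[0,0,0,0,0,0,0,0.6,0,0,0,0,0,0,0.6,0,0,0,0,0,0,0.6,0,0,0,0,0,0,0.6,0,0,-0.1,0,0,0],
)

```text
t: 25.9
tool_pos: [0.572, 0.0831, 0.2578]
eef_rot: [0.007, 1.0, -0.0, -0.002]
contact_force: [-0.7, -0.0, -0.1]
grip_width: 0.051
grasp_force: 0.0
```

Emit:
play_rows(
  series=[0.6,0,0,-0.15,0,0,0,0.6,0,0,-0.35,0,0,0,0.6,0.1,0,-0.55,0,0,0,0.6,0.3,0,-0.7,0,0,0,0.6,0.5,0,-0.75,0,0,0],
)

```text
t: 26.4
tool_pos: [0.4734, 0.0843, 0.4121]
eef_rot: [0.008, 1.0, 0.001, 0.002]
contact_force: [0.4, 1.0, -0.3]
grip_width: 0.051
grasp_force: 0.0
```

Emit:
play_rows(
  series=[0.6,0,0,0,0,0,0,0.6,0,0,0,0,0,0,0.6,0,0,0,0,0,0,0.6,0,0,0,0,0,0,0.6,0,0,0,0,0,0],
)

```text
t: 26.9
tool_pos: [0.4742, 0.0843, 0.4091]
eef_rot: [0.008, 1.0, -0.001, -0.001]
contact_force: [0.7, 0.6, 0.3]
grip_width: 0.0513
grasp_force: 0.0
```

```bash
python3 - <<'E'
from h import *
go((.570,.08,.4))
im=ctrl.grab_frame("scene")[95:245,230:390]
cv2.imwrite("pics/s12.png",cv2.resize(im[:,:,::-1],None,fx=4,fy=4,interpolation=cv2.INTER_CUBIC))
E
```

```text
pos [0.4742 0.0843 0.4091] frac [-0.4793 -0.0137  0.0448] [0. 0. 0.] F [0.7 0.6 0.3] w 0.0513 t 26.9
```

View pics/s12.png

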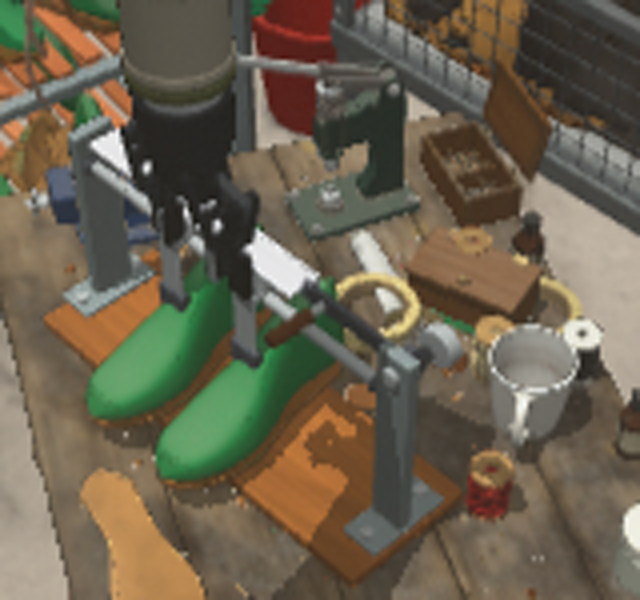

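The keeper lies shut over the gap (handle at (290,325) in the crop), both lasts hang under the strip, and the gripper is clear at z 0.41.

```bash
python3 -c "
from rig import ctrl
print(ctrl.close_job())"
```

```text
the job is handed in; nothing more can be done
None
```

I handed the job in at about 27 s: both green lasts hang under the cover strip toe to the robot, the keeper arm is shut over the empty gap, and the jar and spool were never touched; the hand-in gave back no verdict.

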